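# Refit the gas-hob knob and hold the tap pressed in

## Task

One tap of the gas hob is bare after cleaning. Slip the loose steel bezel ring over the bare tap's spindle and let it lie flat on the hob, then take the loose knob, turn it so that its D-shaped hole matches the flat of the spindle, push it fully home on the spindle and go on pressing so that the sprung tap goes all the way in, as for lighting the burner. Finish with the gripper still holding the knob and the tap still pressed in; leave the saucepan, the bowl of almonds and the tray of pralines where they are.

Things in the scene. Friction and masses are not known exactly. Their poses are not given: they have to be found in the camera images.
- hob: Fixed gas hob: steel deck 510 (x) by 580 mm (y), flat top 10 mm above the counter; origin under its centre. Four taps at y = -235 mm, x = -99, -33, 33, 99 mm here; one (it varies) is bare, three carry fixed knobs like the loose one (57 mm above the deck, 27 mm from their axis). Pan supports, top 46 mm above the deck, begin 90 mm to the +y side of the taps.
- tap: The bare tap: origin on the deck's top surface, on the spindle's axis, z up. Fixed; its x axis points square out of the flat of the spindle. It stands at a different angle from start to start.
- spindle_top (a point): Centre of the top end of the bare brass spindle, 33 mm above the deck when not pressed; axes as the tap's. A D-shaft: 12 mm diameter with one flat 3 mm from the axis on the +x side, over its whole length; top edge chamfered 1 mm. It cannot turn, only slide down against a spring.
- spindle (a joint): How far the spindle is pressed down into the tap, in m: 0 free (up), 0.006 at its lower stop. The spring takes 3 N to start and 9 N at the stop, and brings it back up when let go.
- bezel: Loose steel bezel: a plain flat ring 46 mm across, 10 mm thick, with a 17 mm round hole, 35 g, lying flat on the counter at the right of the hob; origin at the centre of its underside, z up. Gripped across its rim. When the knob is on and fully pressed it clears the bezel by 2 mm.
- knob: Loose black hob knob standing upright on the counter, hole down, about 60 g; origin at the centre of its underside, on the hole's axis, z up, +x towards its pointer. Round skirt 42 mm across from z = 0 to 19 mm; on it, z = 19 to 39 mm, a bar grip 13 mm wide (y) from x = -21 to 19 mm that tapers on to a pointer nose at x = 27 mm with a white line on top.
- knob_hole (a point): Mouth of the knob's blind D-shaped hole, at the knob's origin, axes as the knob's: 15 mm deep, radius 7 mm, its flat 4 mm from the axis on the +x (pointer) side. It fits when the pointer points square out of the spindle's flat, within about 10 degrees. When home, the spindle's top touches the hole's end.
- saucepan: Copper saucepan, 160 mm across and 85 mm high, its handle reaching 235 mm from its axis to the left; it stands on the pan support nearest to the robot and the taps, its centre about 190 mm to the +y side of the column of taps. A bystander; origin at the centre of its underside.
- almond_bowl: Steel bowl of almonds, 132 mm across and 45 mm high, on the counter at the robot's right. A bystander; origin at the centre of its underside.
- praline_tray: Aluminium tray of pralines, 240 by 170 by 25 mm high, on the counter to the far right. A bystander; origin at the centre of its underside.
Not all that is in view belongs to the job. What is shaped like the knob but blue or orange is not meant.

How it is judged (in metres and radians):
On the way, in this order (a step that is already met when the one before it is completed fails the run):
1. the bezel lies flat on the hob round the bare spindle, let go (horizontal distance between bezel and tap below 0.005 m and z of bezel in the frame of tap below 0.002 m and angle between bezel's own z axis and vertical below 0.06 rad and contact force between the fingers and bezel below 0.1 N), for 0.2 s.
2. the knob is home on the D of the spindle (z of knob in the frame of spindle_top below -0.0125 m and horizontal distance between knob and spindle_top below 0.004 m and angle between the x axis of knob and the x axis of spindle_top, either way round below 0.26 rad), for 0.1 s.
At the end, for the whole second after the job is handed in: Bezel flat on the hob round the spindle (within 2 mm of the deck, 5 mm of the axis); knob home on the D (12.5 of 15 mm deep, axes within 4 mm, pointer within 15 degrees, upright, clear of the bezel), at rest, fingers on it with over 2 N, tap pressed in by over 4.5 of its 6 mm (all of step 2 and horizontal distance between bezel and tap below 0.005 m and z of bezel in the frame of tap below 0.002 m and angle between bezel's own z axis and vertical below 0.06 rad and angle between knob's own z axis and vertical below 0.12 rad and value of joint spindle above 0.0045 m and contact force between the fingers and knob above 2 N and contact force between knob and bezel below 1 N and linear speed of knob below 0.02 m/s); the arm keeps its last pose, push and grip.
It fails at once if the saucepan is shifted by more than 20 mm (distance of saucepan from where it was at the start of the episode above 0.02 m).
It fails at once if the bowl of almonds is shifted by more than 20 mm (distance of almond_bowl from where it was at the start of the episode above 0.02 m).
It fails at once if the tray of pralines is shifted by more than 20 mm (distance of praline_tray from where it was at the start of the episode above 0.02 m).
It also fails if it takes over 54 s, if anything falls off the work surface, if the arm or the gripper's body presses on something with over 40 N, if the wrist force passes 120 N, or if a joint passes its speed limit or range.

## Robot

A 6-joint arm with a two-finger parallel gripper is mounted at the origin on the work surface. World frame = base frame: x ahead of the robot, y to its left, z up, the work surface at z = 0. Lengths are in m, angles in degrees, forces in N, time in s.
With the tool pointing down it reaches from about 0.4 to 0.825 m from the base axis. Payload 7 kg.
Tool frame: the origin (TCP) lies midway between the tips of the shut fingers; the grasp point (between the pads) lies 19 mm behind it; z points along the fingers, y is the line along which they close (so a half turn about z gives the same grasp; the last joint's range is limited). The gripper opens to 88 mm and grips with 3 to 60 N. Pads are 19 mm wide; open, the fingers measure 130 mm over their backs; the gripper's body (78 mm by 193 mm) begins 47 mm behind the grasp point.
Start: joints at [16.507, 20.546, 0.682, 0, -70.136, -16.507], TCP at [0.675, -0, 0.187] pointing down, gripper open.
Joint ranges: [-176.03, 176.03], [-82.01, 121.73], [-58.28, 71.71], [-173.87, 95.51], [-174.79, -0.11], [-173.66, 173.66]. Speed limits (degrees/s): [136.94, 136.94, 172.46, 180, 180, 180].

## Interface

Orientations are given as [roll, pitch, yaw] about the fixed x, y, z axes, in that order (R = Rz(yaw) Ry(pitch) Rx(roll)).
In Python, from plant import ctrl gives the robot as it stands. The module is installed in compiled form; this text tells all that it offers.
- The arm moves only by the tool send_rows, never from a script. Its argument "plan" is a list that holds one entry, the list of rows, each a list of 6 numbers: the shift along the tool's x, y, z in cm, then the turn, a rotation vector about the tool's x, y, z in degrees. A call has 1 to 8 rows; each row is the pose to reach, as a shift and turn from the pose commanded when the call began, along the tool's axes at that moment; what a row does not reach only later rows make up. A row lasts 1/12 s, in which the tool goes at most 41.7 mm and 7.16 degrees, less where a joint would pass 70% of its speed; a pose out of reach is approached as far as the arm can. A call with a gripper value outside its range is refused whole. "fingers" is the opening, from 0 (shut) to 1 (fully open), set as the call begins (left out, the last holds). The fingers move at their own pace and stop on an object; the grip force is fixed at half the most. Time passes only in rows, so rows that repeat a pose let the fingers close. It gives the time, the measured TCP pose, the force, the opening and the grip force at its end, in the units of the state.
- ctrl.get_obs(): the state, without advancing time (a new reading comes with each control period).
- ctrl.snapshot(name): name is "scene" or "side" or "wrist"; returns a dict with "img" (480x640x3 uint8, red, green, blue), "K" (3x3 intrinsics, pixels), "pose" (4x4, takes a point from camera to world coordinates). Camera axes: x right, y down, z forward; pixel columns grow to the right and rows downward; lengths in m; the calibration is good to about 2 mm. A picture is of the moment at which its call begins. There is no depth.
- ctrl.close_job(): hands the job in; it is judged then, once.
The state is a dict: "clock": time; "joint_pos": joint angles; "qvel": joint speeds; "tau": joint torques, N m; "tool_pos": TCP position; "orientation": TCP orientation; "force": force on the tool from outside, world axes, zero at the start; "moment": the same for the moment, N m; "opening": finger opening in m; "gripper_force": force on a finger pad.
Only numpy, scipy, OpenCV 4.12 (cv2) and the standard library are available. Lean on these libraries where they do the work, as an engineer would, in place of code of your own. Each camera call takes 0.05 s, during which the arm holds its last target. There are 200 camera calls.

## Working session

There is one attempt and no reset: what is moved stays moved. The work goes in short steps, Python scripts to look and compute and a tool call to move; the robot and the scene stay as the last step left them, time stands still between calls to the robot, and variables do not carry over. Pictures are saved under pics/ and viewed, at most 10 in all, crops included, and the job is handed in when it is done.

Besides the shell and the picture viewer there is one more tool, called after "Call:" as name(argument=value, ...), one argument or row to a line, values as JSON. send_rows: Moves the arm, as the interface text tells. Its arguments: {"type":"object","properties":{"plan":{"type":"array","items":{"type":"array","items":{"type":"array","items":{"type":"number"}}}},"fingers":{"type":"number"}},"required":["plan"]}

```bash
mkdir -p pics; cat > h.py <<'E'
import numpy as np, cv2
from plant import ctrl
def snap(n,f):
    s=ctrl.snapshot(n); cv2.imwrite('pics/'+f+'.png',s['img'][:,:,::-1]); np.savez('pics/'+f+'.npz',K=s['K'],pose=s['pose']); return s
def world(f,uv,z):
    d=np.load('pics/'+f+'.npz'); r=d['pose'][:3,:3]@np.linalg.inv(d['K'])@np.array([uv[0],uv[1],1.]); o=d['pose'][:3,3]
    return o+r*(z-o[2])/r[2]
def pix(f,p):
    d=np.load('pics/'+f+'.npz'); c=d['K']@(d['pose'][:3,:3].T@(np.array(p)-d['pose'][:3,3])); return c[:2]/c[2]
E
python3 - <<'E'
from h import *
for n in ['scene','side','wrist']:
    s=snap(n,n+'0'); print(n,s['pose'].round(3).tolist(),s['K'][0,0])
print(ctrl.get_obs())
E
```

```text
scene [[0.854, 0.447, -0.268, 0.841], [0.521, -0.747, 0.414, -0.572], [-0.015, -0.493, -0.87, 1.047], [0.0, 0.0, 0.0, 1.0]] 592.1202412774346
side [[0.898, -0.212, 0.386, 0.146], [-0.44, -0.434, 0.786, -0.872], [0.001, -0.875, -0.483, 0.536], [0.0, 0.0, 0.0, 1.0]] 485.72526572066954
wrist [[-1.0, -0.0, -0.003, 0.675], [-0.001, 0.96, 0.28, -0.076], [0.003, 0.28, -0.96, 0.384], [0.0, 0.0, 0.0, 1.0]] 375.2941019179209
{'clock': 0.15, 'joint_pos': array([ 1.65070947e+01,  2.05836375e+01,  6.46874175e-01, -1.43616273e-02,
       -7.01350192e+01, -1.65058289e+01]), 'qvel': array([-0.01318552, -0.16768498,  0.13657005,  0.02700881, -0.11325753,
       -0.01702436]), 'tau': array([ 1.39394037e-04, -5.83274567e+01,  2.93289685e+01,  7.00122759e+00,
        8.75052094e-03, -9.76538854e-05]), 'tool_pos': array([ 6.74595178e-01, -2.71861524e-05,  1.86228357e-01]), 'orientation': array([ 1.79927339e+02, -7.44992546e-03, -9.00036182e+01]), 'force': array([-0.29587801,  0.47676608,  0.31985068]), 'moment': array([-0.01150996,  0.02545997, -0.03043586]), 'gripper_force': 0.0, 'opening': 0.08776650199250668}
```

View pics/scene0.png

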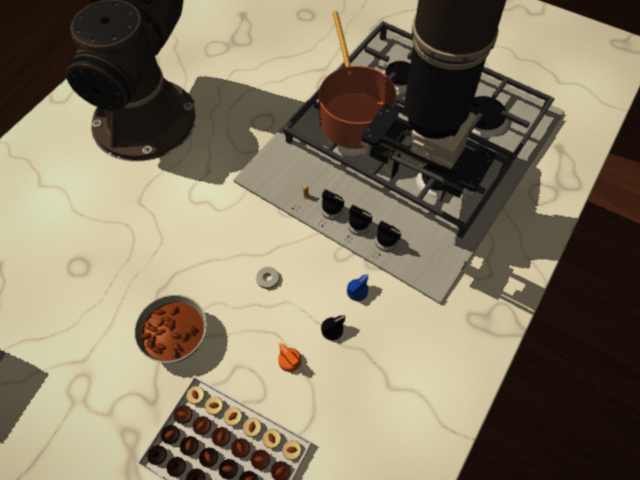

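View pics/wrist0.png

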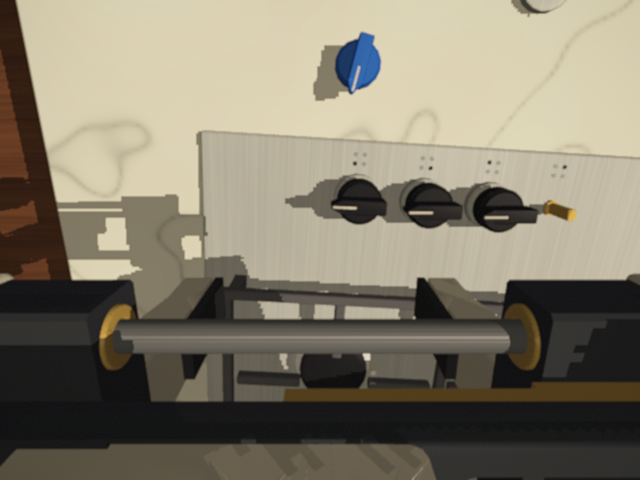

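The scene picture shows the bare spindle at about (306,190), the bezel at (267,277) and the black knob at (332,328) with its nose towards upper right. The fixed knobs are at about (332,203), (360,218) and (388,235). The wrist view shows the spindle top at (571,213) and the hob edge.

```bash
python3 - <<'E'
from h import *
W=lambda uv,z,f='scene0':world(f,uv,z).round(4)
print('spindle top',W((306,186),.043),'base',W((306,198),.01),'wrist',W((571,213),.043,'wrist0'))
print('bezel',W((267,277),.008)); print('knob',W((332,328),.02),'nose',W((344,318),.039))
print('hob corners',W((235,182),.01),W((444,302),.01), 'wrist',W((203,131),.01,'wrist0'))
im=cv2.imread('pics/scene0.png')
a=cv2.resize(im[250:350,245:385],None,fx=5.5,fy=5.5,interpolation=cv2.INTER_CUBIC)[:, :790]
b=cv2.resize(im[170:260,285:415],None,fx=5,fy=5,interpolation=cv2.INTER_CUBIC)
cv2.imwrite('pics/c1.png',a)
E
```

```text
spindle top [0.4399 0.0056 0.043 ] base [ 0.4429 -0.0014  0.01  ] wrist [0.4399 0.0029 0.043 ]
bezel [ 0.4749 -0.1965  0.008 ]
knob [ 0.6402 -0.2259  0.02  ] nose [ 0.6527 -0.2044  0.039 ]
hob corners [ 0.2906 -0.0444  0.01  ] [ 0.7934 -0.068   0.01  ] wrist [ 0.7859 -0.07    0.01  ]
```

View pics/c1.png

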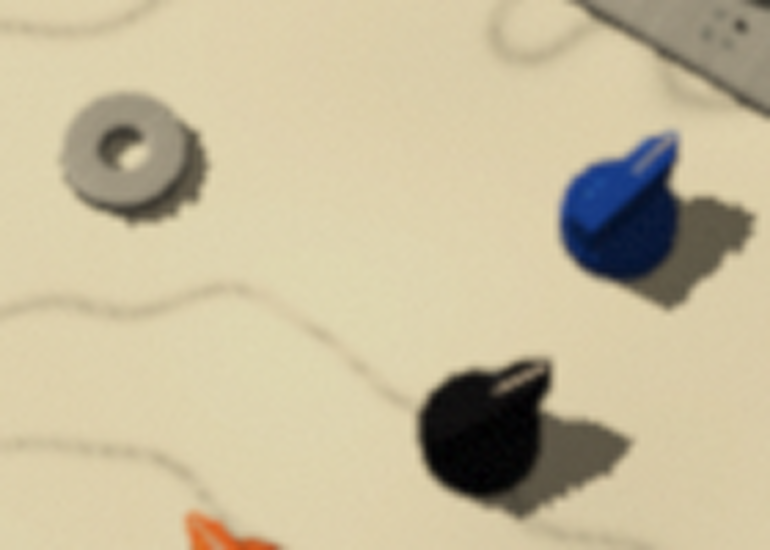

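Call:
send_rows(
  plan=[
    [[7.5,23.5,0,0,0,57],[7.5,23.5,0,0,0,57],[7.5,23.5,0,0,0,57],[7.5,23.5,0,0,0,57],[7.5,23.5,0,0,0,57],[7.5,23.5,0,0,0,57],[7.5,23.5,0,0,0,57],[7.5,23.5,0,0,0,57]],
  ],
)

```text
clock: 0.82
tool_pos: [0.4381, -0.0756, 0.1877]
orientation: [-180.0, 0.1, -147.4]
force: [0.7, 0.3, -0.2]
opening: 0.088
gripper_force: 0.0
```

```bash
python3 - <<'E'
from h import *
o=ctrl.get_obs(); print(o['joint_pos'].round(1),o['tool_pos'].round(4),o['orientation'].round(1),o['clock'])
E
```

```text
[ 15.7  -1.9 -26.8  -0.  -65.1 -73.1] [ 0.4381 -0.0756  0.1877] [-1.800e+02  1.000e-01 -1.474e+02] 0.8167
```

Call:
send_rows(
  plan=[
    [[-3.9,-5.4,12.7,0,0,32.6],[-3.9,-5.4,12.7,0,0,32.6],[-3.9,-5.4,12.7,0,0,32.6],[-3.9,-5.4,12.7,0,0,32.6],[-3.9,-5.4,12.7,0,0,32.6],[-3.9,-5.4,12.7,0,0,32.6]],
  ],
)

```text
clock: 1.32
tool_pos: [0.5011, -0.0995, 0.058]
orientation: [-180.0, -0.2, -179.8]
force: [-0.6, -0.7, 0.8]
opening: 0.0877
gripper_force: 0.0
```

```bash
python3 - <<'E'
from h import *
snap('wrist','w1'); o=ctrl.get_obs(); print(o['joint_pos'].round(1),o['tool_pos'].round(4),o['orientation'].round(1),o['clock'])
print(pix('w1',(.44,.003,.043)),pix('w1',(.475,-.1965,.01)))
E
```

```text
[  10.8   12.4  -29.4    0.   -48.2 -100.4] [ 0.5017 -0.0993  0.0592] [-1.800e+02 -1.000e-01 -1.795e+02] 1.3667
[504.32369321 152.80286655] [173.50369028 202.01488536]
```

View pics/w1.png

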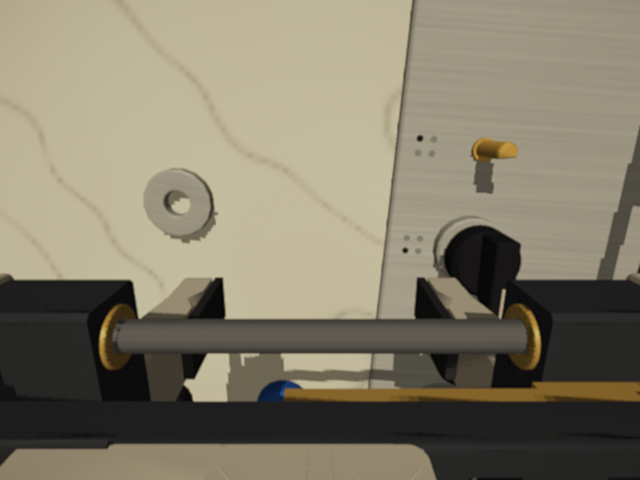

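Bezel centre is at about (178,203), and the spindle top at about (510,150) with its base near (482,149).

```bash
python3 - <<'E'
from h import *
im=cv2.imread('pics/w1.png')
a=cv2.resize(im[125:175,460:530],None,fx=8,fy=8,interpolation=cv2.INTER_CUBIC)
b=cv2.resize(im[160:245,135:225],None,fx=4.7,fy=4.7,interpolation=cv2.INTER_CUBIC)[:400]
c=np.zeros((400,1000,3),np.uint8);c=cv2.resize(np.hstack([a,b[:400]]),None,fx=.8,fy=.8)
cv2.imwrite('pics/c2.png',c)
hsv=cv2.cvtColor(im,cv2.COLOR_BGR2HSV)
cr=hsv[125:175,460:530]; m=((cr[...,1]>140)&(cr[...,0]>10)&(cr[...,0]<30)); v=cr[...,2]
for r in range(13,38): print(r+125,' '.join('%3d'%x if k else '  .' for x,k in zip(v[r,10:60],m[r,10:60])))
# bezel: low sat mask
cb=hsv[160:245,135:225]; m2=((cb[...,1]<38)).astype(np.uint8); m2=cv2.morphologyEx(m2,cv2.MORPH_OPEN,np.ones((3,3)))
cs,_=cv2.findContours(m2,cv2.RETR_CCOMP,cv2.CHAIN_APPROX_NONE)
for k in cs:
  if len(k)>20:
    e=cv2.fitEllipse(k); p=(e[0][0]+135,e[0][1]+160); print(len(k),p,e[1:],world('w1',p,.01).round(4))
E
```

```text
138   .   .   .   .   .   .   .   .   .   .   .   .   .   . 174 177   .   .   .   .   .   .   .   .   .   .   .   .   .   .   .   .   .   .   .   .   .   .   .   .   .   .   .   .   .   .   .   .   .   .
139   .   .   .   .   .   .   .   .   .   . 167 172 174 175 178 179 179 177 176 176 176   .   .   .   .   .   .   .   .   .   .   .   .   .   .   .   .   .   .   .   .   .   .   .   .   .   .   .   .   .
140   .   .   .   .   .   .   .   .   . 172 177 177 172 168 166 166 165 163 163 164 166 168 169   .   .   .   .   .   .   .   .   .   .   .   .   .   .   .   .   .   .   .   .   .   .   .   .   .   .   .
141   .   .   .   .   .   .   . 159 174 180 177 168 157 152 150 149 148 149 149 150 151 154 155 155   .   .   .   .   .   .   .   .   .   .   .   .   .   .   .   .   .   .   .   .   .   .   .   .   .   .
142   .   .   .   .   .   . 152 172 181 178 165 150 141 138 139 140 140 141 142 142 142 144 144 145 144 144 145 146 147 147 148 148 148 149 154   .   .   .   .   .   .   .   .   .   .   .   .   .   .   .
143   .   .   .   .   . 142 164 178 175 160 144 134 131 132 133 134 135 136 136 
[... 3299 characters left out ...]
   .   .   .   .   .   .   .   .   .   .   .   .   .   .   .   .   .   .   .   .   .   .
160   .   .   .   .   .   .   .   .   .  94  96  97  97  98 100  99  99  97  93   .   .   .   .   .   .   .   .   .   .   .   .   .   .   .   .   .   .   .   .   .   .   .   .   .   .   .   .   .   .   .
161   .   .   .   .   .   .   .   .   .   .   .   .   .  95  96   .   .   .   .   .   .   .   .   .   .   .   .   .   .   .   .   .   .   .   .   .   .   .   .   .   .   .   .   .   .   .   .   .   .   .
162   .   .   .   .   .   .   .   .   .   .   .   .   .   .   .   .   .   .   .   .   .   .   .   .   .   .   .   .   .   .   .   .   .   .   .   .   .   .   .   .   .   .   .   .   .   .   .   .   .   .
```

View pics/c2.png

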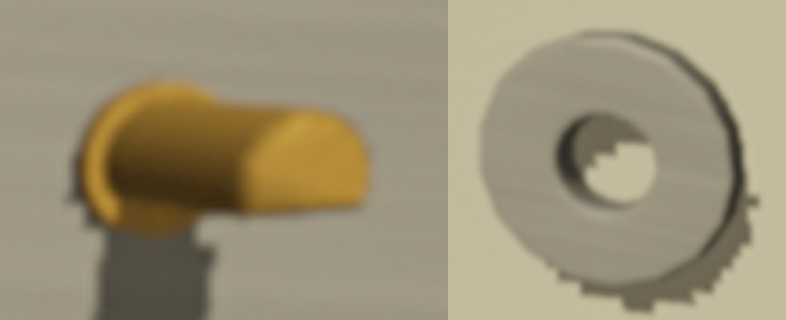

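Picture: the D's flat runs along the lower edge of the spindle top, from (498.3,158.1) to (516.6,156.9), so it faces roughly world +x. Bezel hole centre is at about (177,202.7).

```bash
python3 - <<'E'
from h import *
a,b=[world('w1',p,.0425) for p in((498.3,158.1),(516.6,156.9))]
d=b-a; print('chord len',np.linalg.norm(d)); n=np.array([-d[1],d[0]])/np.linalg.norm(d); n*=np.sign(n[0]); print('flat dir deg',np.degrees(np.arctan2(n[1],n[0])))
c=(a+b)[:2]/2-.003*n; print('axis',c)
print('arc top',world('w1',(508,142.2),.0425),'right',world('w1',(517.3,151),.0425))
print('bezel',world('w1',(177,202.7),.01),'diam',world('w1',(177+34,203),.01)-world('w1',(177-33.5,203),.01))
L=[world('scene0',p,.039)for p in((335.4,321.3),(344.6,316))]; print(L,np.degrees(np.arctan2(*(L[1]-L[0])[[1,0]])))
print('taps: hob dir', [world('scene0',p,.01).round(3) for p in((235,182),(444,302))])
o=ctrl.get_obs();print(o['tool_pos'],o['orientation'])
E
```

```text
chord len 0.01013985724191661
flat dir deg 3.963438887777868
axis [0.43959609 0.00513357]
arc top [0.43429548 0.00446929 0.0425    ] right [0.43902065 0.01030915 0.0425    ]
bezel [ 0.47545266 -0.19422124  0.01      ] diam [-0.00019474  0.04492198  0.        ]
[array([ 0.64255982, -0.21803303,  0.039     ]), array([ 0.6516835 , -0.20047457,  0.039     ])] 62.54283335833386
taps: hob dir [array([ 0.291, -0.044,  0.01 ]), array([ 0.793, -0.068,  0.01 ])]
[ 0.50168642 -0.09929959  0.0591957 ] [-1.79977902e+02 -1.07413692e-01 -1.79533278e+02]
```

```bash
python3 - <<'E'
from h import *
print('bowl',[world('scene0',p,.045).round(3) for p in((136,325),(206,322),(170,297),(172,330))])
print('pan rim',[world('scene0',p,.141).round(3) for p in((320,88),(397,90),(358,67),(358,118))])
E
```

```text
bowl [array([ 0.338, -0.412,  0.045]), array([ 0.444, -0.342,  0.045]), array([ 0.356, -0.337,  0.045]), array([ 0.4  , -0.386,  0.045])]
pan rim [array([0.374, 0.172, 0.141]), array([0.513, 0.248, 0.141]), array([0.412, 0.264, 0.141]), array([0.481, 0.142, 0.141])]
```

Call:
send_rows(
  plan=[
    [[2.7,-9.5,2,0,0,0],[2.7,-9.5,2,0,0,0],[2.7,-9.5,2,0,0,0],[2.7,-9.5,2,0,0,0],[2.7,-9.5,2,0,0,0]],
  ],
  fingers=0.7,
)

```text
clock: 1.78
tool_pos: [0.4757, -0.195, 0.0407]
orientation: [-180.0, 0.1, -179.6]
force: [0.5, -0.7, 0.4]
opening: 0.0631
gripper_force: 0.0
```

Call:
send_rows(
  plan=[
    [[0,0.1,3.6,0,0,0],[0,0.1,3.6,0,0,0],[0,0.1,3.6,0,0,0]],
  ],
)

```text
clock: 2.03
tool_pos: [0.4751, -0.1926, 0.004]
orientation: [-180.0, -0.1, -179.5]
force: [0.3, -0.4, -0.2]
opening: 0.061
gripper_force: 0.0
```

Call:
send_rows(
  plan=[
    [[0,0,0,0,0,0],[0,0,0,0,0,0],[0,0,0,0,0,0],[0,0,0,0,0,0],[0,0,0,0,0,0],[0,0,0,0,0,0]],
  ],
  fingers=0,
)

```text
clock: 2.53
tool_pos: [0.476, -0.1932, 0.0044]
orientation: [-180.0, 0.0, -179.6]
force: [0.3, 0.6, -0.1]
opening: 0.0267
gripper_force: 0.0
```

```bash
python3 - <<'E'
from h import *
o=ctrl.get_obs(); print(o['tool_pos'].round(4),o['orientation'].round(1),o['clock'],o['gripper_force'])
snap('wrist','w2'); im=cv2.imread('pics/w2.png'); print(pix('w2',(.475,-.194,.01)))
cv2.imwrite('pics/w2c.png',cv2.resize(im[220:420,170:470],None,fx=2,fy=2))
E
```

```text
[ 0.476  -0.1932  0.0044] [-180.     0.  -179.6] 2.5333 0.0
[317.68271327 266.98025743]
```

View pics/w2c.png

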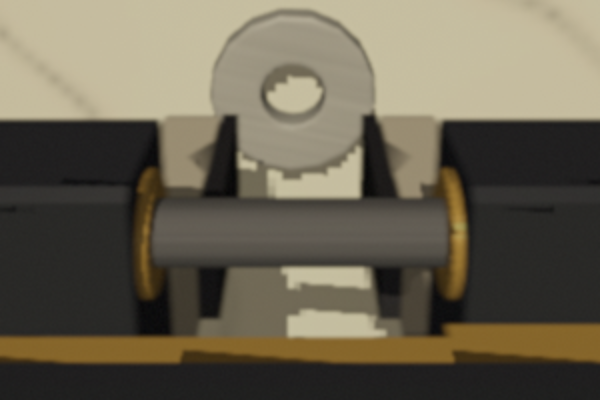

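```bash
python3 - <<'E'
from h import *
snap('side','s1'); snap('wrist','w3'); snap('scene','sc1')
o=ctrl.get_obs(); print(o['tool_pos'].round(4),o['opening'],o['gripper_force'],o['clock'])
t=o['tool_pos']; im=cv2.imread('pics/s1.png'); p=pix('s1',t); print(p)
pc=np.array([pix('s1',t+np.array([sx*.0095,sy*.0135,0])) for sx,sy in((-1,-1),(1,-1),(1,1),(-1,1))])
u,v=p.astype(int); u0,v0=max(u-65,0),max(v-60,0); c=cv2.resize(im[v0:v0+80,u0:u0+130],None,fx=5,fy=5,interpolation=cv2.INTER_CUBIC)
for q in list(pc)+[p]: cv2.circle(c,tuple(((q-[u0,v0]+.5)*5).astype(int)),3,(0,0,255),-1)
im=cv2.imread('pics/w3.png')[230:330,240:400]; d=cv2.resize(im,(650,200)); 
for q in [pix('w3',t+np.array([sx*.0095,sy*.0135,0])) for sx,sy in((-1,-1),(1,-1),(1,1),(-1,1))]: cv2.circle(d,tuple(((q-[240,230])*[650/160,2]).astype(int)),3,(0,0,255),-1)
cv2.imwrite('pics/v7.png',np.vstack([c,d])[:600])
E
```

```text
[ 0.4757 -0.1933  0.004 ] 0.01038110295133012 0.0 2.7333
[317.68093898 303.87853519]
```

View pics/v7.png

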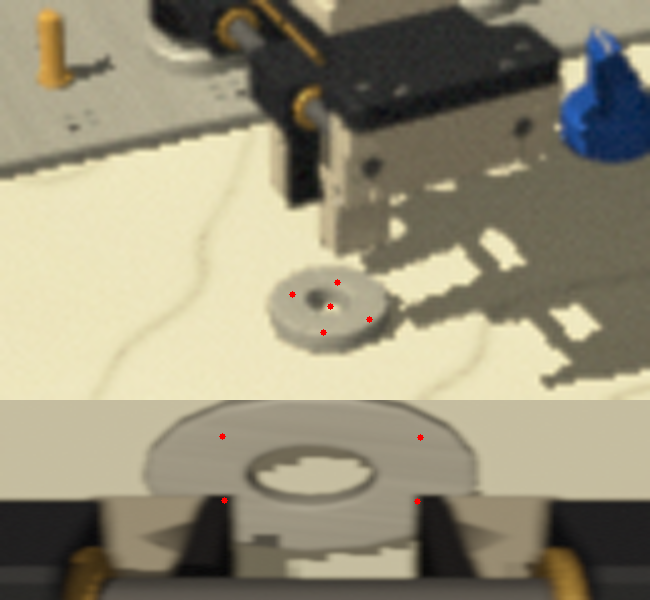

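The fingertips float well above the bezel, which has not moved: the side view has the tip bottom near crop (350,250) and the ring centre at (325,305). I'll work out the tip height.

```bash
python3 - <<'E'
from h import *
for y in(-.198,-.205,-.215):
  for x in (.467,.476,.485): print(x,y,[(round(z,3),pix('s1',(x,y,z)).round(1).tolist()) for z in(.004,.02,.03,.04)])
print([pix('w3',(x,-.193,z)).round(0).tolist() for x in(.466,.476) for z in(.004,.023,.03)])
print('corner pts',[252+np.array(q)[0]/5 for q in((322,250),(388,240))],[243+q/5 for q in(250,240)])
E
```

```text
0.467 -0.198 [(0.004, [314.6, 306.4]), (0.02, [314.6, 299.3]), (0.03, [314.6, 294.8]), (0.04, [314.5, 290.3])]
0.476 -0.198 [(0.004, [318.9, 305.1]), (0.02, [318.9, 298.1]), (0.03, [318.9, 293.6]), (0.04, [318.9, 289.1])]
0.485 -0.198 [(0.004, [323.2, 303.9]), (0.02, [323.2, 296.9]), (0.03, [323.3, 292.4]), (0.04, [323.3, 287.9])]
0.467 -0.205 [(0.004, [316.2, 308.3]), (0.02, [316.2, 301.2]), (0.03, [316.2, 296.8]), (0.04, [316.2, 292.2])]
0.476 -0.205 [(0.004, [320.6, 307.1]), (0.02, [320.6, 300.0]), (0.03, [320.6, 295.5]), (0.04, [320.6, 291.0])]
0.485 -0.205 [(0.004, [324.9, 305.9]), (0.02, [324.9, 298.8]), (0.03, [325.0, 294.3]), (0.04, [325.0, 289.8])]
0.467 -0.215 [(0.004, [318.6, 311.2]), (0.02, [318.6, 304.1]), (0.03, [318.6, 299.6]), (0.04, [318.6, 295.0])]
0.476 -0.215 [(0.004, [322.9, 309.9]), (0.02, [323.0, 302.8]), (0.03, [323.0, 298.3]), (0.04, [323.0, 293.8])]
0.485 -0.215 [(0.004, [327.3, 308.7]), (0.02, [327.4, 301.6]), (0.03, [327.4, 297.1]), (0.04, [327.5, 292.6])]
[[320.0, 248.0], [320.0, 260.0], [320.0, 265.0], [320.0, 265.0], [320.0, 278.0], [320.0, 284.0]]
corner pts [np.float64(316.4), np.float64(329.6)] [293.0, 291.0]
```

Call:
send_rows(
  plan=[
    [[0,0,0,0,0,0],[0,0,0,0,0,0],[0,0,0,0,0,0],[0,0,0,0,0,0],[0,0,0,0,0,0],[0,0,1,0,0,0],[0,0,1.5,0,0,0],[0,0,2,0,0,0]],
  ],
  fingers=0.72,
)

```text
clock: 3.4
tool_pos: [0.4752, -0.1932, -0.017]
orientation: [180.0, -0.1, -179.6]
force: [-0.2, 0.3, -0.4]
opening: 0.0586
gripper_force: 0.0
```

```bash
python3 - <<'E'
from h import *
o=ctrl.get_obs(); print(o['tool_pos'].round(4),o['orientation'].round(1),o['opening'],o['force'],o['clock'])
snap('side','s2'); im=cv2.imread('pics/s2.png'); snap('wrist','w4'); w=cv2.imread('pics/w4.png')
c=cv2.resize(im[235:325,250:390],None,fx=4,fy=4,interpolation=cv2.INTER_CUBIC); d=cv2.resize(w[220:320,180:460],(560,200))
cv2.imwrite('pics/v8.png',np.vstack([c,d]))
E
```

```text
[ 0.4752 -0.1932 -0.017 ] [ 1.800e+02 -1.000e-01 -1.796e+02] 0.05860214627448521 [-0.22234813  0.2559593  -0.40636437] 3.4
```

View pics/v8.png

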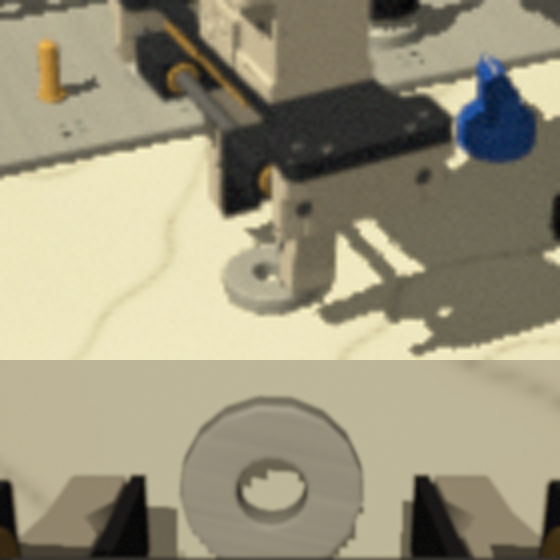

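Call:
send_rows(
  plan=[
    [[0,0,0.4,0,0,0],[0,0,0.8,0,0,0],[0,0,0.8,0,0,0]],
  ],
)

```text
clock: 3.75
tool_pos: [0.4753, -0.1932, -0.0248]
orientation: [180.0, -0.1, -179.6]
force: [0.2, 0.1, -0.5]
opening: 0.063
gripper_force: 0.0
```

Call:
send_rows(
  plan=[
    [[0,0,0.2,0,0,0],[0,0,0.4,0,0,0],[0,0,0.4,0,0,0]],
  ],
)

```text
clock: 4.0
tool_pos: [0.4756, -0.1932, -0.0283]
orientation: [180.0, -0.0, -179.6]
force: [0.7, 0.7, -0.2]
opening: 0.0632
gripper_force: 0.0
```

```bash
python3 - <<'E'
from h import *
o=ctrl.get_obs(); print(o['tool_pos'].round(4),o['opening'],o['force'],o['clock'])
snap('side','s3'); snap('wrist','w5')
a=cv2.imread('pics/s3.png')[260:330,290:350].astype(int)
# near finger bottom: columns brightness profile
for u in (30,34,36,38,40): print(u+290,[int(x) for x in a[35:66,u].mean(1)])
E
```

```text
[ 0.4756 -0.1932 -0.0283] 0.0632440154188499 [ 0.6725237   0.71265974 -0.21103309] 4.0
320 [150, 148, 142, 141, 144, 146, 128, 112, 107, 136, 151, 148, 149, 149, 146, 125, 104, 110, 140, 215, 221, 221, 221, 218, 219, 218, 219, 220, 220, 220, 221]
324 [98, 108, 111, 108, 111, 112, 159, 157, 149, 135, 133, 119, 115, 116, 116, 113, 121, 120, 123, 147, 212, 219, 220, 220, 220, 219, 219, 221, 220, 219, 220]
326 [112, 136, 130, 119, 117, 95, 99, 100, 98, 99, 98, 98, 101, 101, 104, 103, 106, 109, 103, 99, 109, 156, 216, 219, 218, 220, 220, 219, 219, 220, 220]
328 [101, 105, 108, 108, 102, 98, 94, 97, 94, 96, 97, 98, 100, 97, 102, 106, 106, 111, 93, 95, 99, 108, 148, 211, 221, 220, 220, 220, 220, 219, 220]
330 [101, 100, 101, 99, 98, 97, 94, 98, 98, 98, 96, 97, 98, 102, 103, 107, 108, 101, 90, 98, 101, 100, 104, 145, 214, 219, 219, 221, 218, 219, 218]
```

Call:
send_rows(
  plan=[
    [[0,0,0.15,0,0,0],[0,0,0.3,0,0,0],[0,0,0.3,0,0,0]],
  ],
)

```text
clock: 4.35
tool_pos: [0.4756, -0.1932, -0.0313]
orientation: [180.0, -0.0, -179.6]
force: [0.4, -0.1, -1.1]
opening: 0.0631
gripper_force: 0.0
```

Call:
send_rows(
  plan=[
    [[0,0,0.15,0,0,0],[0,0,0.3,0,0,0],[0,0,0.3,0,0,0]],
  ],
)

```text
clock: 4.6
tool_pos: [0.4755, -0.1932, -0.0344]
orientation: [180.0, -0.0, -179.6]
force: [0.1, 0.3, 0.1]
opening: 0.0634
gripper_force: 0.0
```

```bash
python3 - <<'E'
from h import *
snap('side','s4'); a=cv2.imread('pics/s4.png'); w=cv2.imread('pics/w5.png'); snap('wrist','w6'); w=cv2.imread('pics/w6.png')
o=ctrl.get_obs(); print(o['tool_pos'].round(4),o['force'],o['clock'])
c=cv2.resize(a[265:325,285:355],None,fx=7,fy=7,interpolation=cv2.INTER_CUBIC); d=cv2.resize(w[220:320,180:460],(490,175))
cv2.imwrite('pics/v9.png',np.vstack([c,d]))
E
```

```text
[ 0.4757 -0.1933 -0.0341] [ 0.14994402 -0.48675046  0.13980901] 4.7
```

View pics/v9.png

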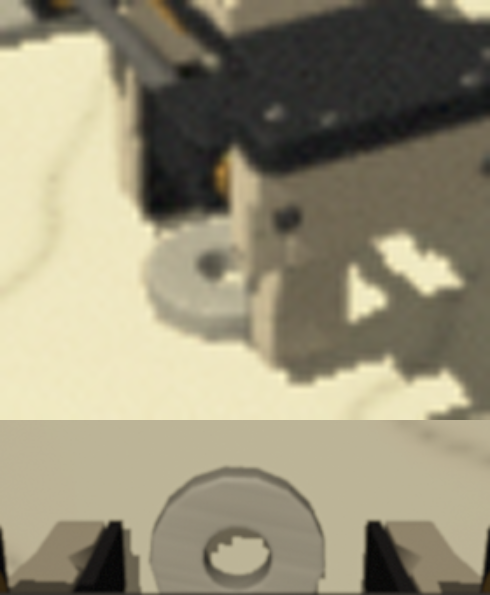

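The fingertips now reach almost to the counter on either side of the ring, which sits centred between the pads.

Call:
send_rows(
  plan=[
    [[0,0,0.1,0,0,0],[0,0,0.2,0,0,0],[0,0,0.2,0,0,0]],
  ],
)

```text
clock: 4.95
tool_pos: [0.4757, -0.1932, -0.0362]
orientation: [180.0, -0.0, -179.6]
force: [-0.4, -0.8, -0.2]
opening: 0.0633
gripper_force: 0.0
```

Call:
send_rows(
  plan=[
    [[0,0,0,0,0,0],[0,0,0,0,0,0],[0,0,0,0,0,0],[0,0,0,0,0,0],[0,0,0,0,0,0],[0,0,0,0,0,0]],
  ],
  fingers=0,
)

```text
clock: 5.45
tool_pos: [0.4758, -0.1933, -0.036]
orientation: [180.0, 0.0, -179.6]
force: [0.0, -1.2, 0.2]
opening: 0.0437
gripper_force: 30.0
```

```bash
python3 - <<'E'
from h import *
snap('side','s5'); snap('wrist','w7')
o=ctrl.get_obs(); print(o['tool_pos'].round(4),o['orientation'],o['opening'],o['gripper_force'],o['clock'])
E
```

```text
[ 0.4758 -0.1933 -0.036 ] [-1.79999695e+02  4.18448976e-03 -1.79599011e+02] 0.04432087759355889 29.99981990084052 5.55
```

Call:
send_rows(
  plan=[
    [[0,0,-3,0,0,0],[0,0,-7,0,0,0],[1.8,10,-10.2,0,0,0],[3.5,19.8,-10.2,0,0,0],[3.5,19.8,-10.2,0,0,0],[3.5,19.8,-10.2,0,0,0],[3.5,19.8,-10.2,0,0,0],[3.5,19.8,-10.2,0,0,0]],
  ],
)

```text
clock: 6.22
tool_pos: [0.4396, 0.0095, 0.0674]
orientation: [179.9, 0.2, -179.3]
force: [-0.4, -0.3, -0.0]
opening: 0.0441
gripper_force: 30.0
```

```bash
cat > fit.py <<'E'
from h import *
from scipy.optimize import minimize
def D(x,y,a,z,r=.006,f=.003):
    t=np.radians(np.arange(0,360,4)); p=np.c_[np.minimum(r*np.cos(t),f),r*np.sin(t)]
    R=np.array([[np.cos(a),-np.sin(a)],[np.sin(a),np.cos(a)]]); p=p@R.T
    return np.c_[p+[x,y],np.full(len(p),z)]
def fit(f,box,x0,zb,thr=120):
    im=cv2.imread('pics/'+f+'.png'); hsv=cv2.cvtColor(im,cv2.COLOR_BGR2HSV)
    u0,u1,v0,v1=box; c=hsv[v0:v1,u0:u1]; m=((c[...,1]>thr)&(c[...,0]>8)&(c[...,0]<32)).astype(float)
    S=8
    def cost(q,show=False):
        x,y,a=q[0]/1000,q[1]/1000,np.radians(q[2])
        P=np.vstack([D(x,y,a,.043,.005,.002),D(x,y,a,.042),D(x,y,a,zb)])
        uv=np.array([pix(f,p) for p in P]); h=cv2.convexHull(((uv-[u0,v0]+.5)*S).astype(np.float32)).astype(np.int32)
        M=np.zeros(((v1-v0)*S,(u1-u0)*S),np.float32); cv2.fillPoly(M,[h],1.); M=cv2.resize(M,(u1-u0,v1-v0),interpolation=cv2.INTER_AREA)
        return np.abs(M-m).sum()
    best=min((minimize(cost,[x0[0],x0[1],a],method='Nelder-Mead',options=dict(initial_simplex=[[x0[0]+i,x0[1]+j,a+k] for i,j,k in((0,0,0),(3,0,0),(0,3,0),(0,0,15))])) for a in x0[2]),key=lambda r:r.fun)
    return best.x.round(2),best.fun,m.sum()
E
python3 - <<'E'
from fit import *
o=ctrl.get_obs(); print(o['tool_pos'].round(4),o['orientation'].round(2),o['opening'],o['clock'])
snap('wrist','w8'); snap('side','s6')
print('w1',fit('w1',(493,530,130,170),(440,4.8),.03) if 0 else fit('w1',(493,530,130,170),(440,4.8,(-20,4,25)),.025))
print('pred w8',pix('w8',(.44,.0048,.043)), 'ring', pix('w8',o['tool_pos']+[0,0,.046]))
hs=cv2.cvtColor(cv2.imread('pics/w8.png'),cv2.COLOR_BGR2HSV); m=((hs[...,1]>120)&(hs[...,0]>8)&(hs[...,0]<32)); m[275:]=0
n,l,st,ce=cv2.connectedComponentsWithStats(m.astype(np.uint8)); print([(s.tolist(),c.round(1).tolist()) for s,c in zip(st[1:],ce[1:]) if s[4]>15])
# ring in w7
im=cv2.imread('pics/w7.png'); hh=cv2.cvtColor(im,cv2.COLOR_BGR2HSV); print('pred ring w7',pix('w7',(.4755,-.1933,.01)))
for v in range(250,316,4): print(v,hh[v,265:375:4,1].tolist())
E
```

```text
[0.4396 0.0095 0.0674] [ 1.7991e+02  1.7000e-01 -1.7930e+02] 0.04410880735767886 6.2167
w1 (array([439.88,   4.19,  -0.7 ]), np.float64(28.359375), np.float64(361.0))
pred w8 [311.46063831 251.40469249] ring [319.14080675 302.30728625]
[([510, 144, 130, 131, 11697], [587.9, 223.1]), ([302, 227, 21, 24, 372], [311.7, 238.0])]
pred ring w7 [318.86211083 301.464843  ]
250 [50, 50, 50, 49, 50, 49, 49, 49, 49, 50, 52, 50, 48, 47, 49, 48, 48, 48, 51, 49, 49, 49, 50, 49, 49, 49, 50, 50]
254 [49, 49, 49, 49, 50, 49, 50, 52, 48, 48, 46, 45, 44, 42, 44, 44, 45, 47, 48, 49, 53, 50, 49, 49, 50, 49, 49, 49]
258 [50, 49, 49, 50, 49, 49, 52, 48, 44, 41, 39, 41, 43, 44, 42, 43, 43, 44, 42, 46, 49, 48, 50, 49, 50, 50, 50, 49]
262 [49, 49, 49, 49, 49, 53, 48, 44, 43, 44, 44, 44, 45, 45, 45, 43, 44, 43, 43, 44, 44, 45, 50, 49, 50, 49, 50, 49]
266 [49, 49, 49, 49, 49, 47, 43, 45, 45, 44, 44, 44, 46, 45, 45, 45, 45, 45, 45, 46, 45, 46, 45, 52, 50, 50, 49, 50]
270 [50, 49, 50, 53, 45, 45, 45, 45, 45, 45, 45, 45, 45, 45, 45, 45, 45, 45, 45, 45, 43, 44, 44, 45, 54, 50, 49, 50]
274 [49, 49, 50, 49, 44, 44, 4
[... 555 characters left out ...]
294 [49, 61, 46, 46, 45, 44, 44, 46, 46, 49, 64, 51, 50, 49, 50, 49, 51, 61, 57, 45, 46, 46, 44, 42, 44, 46, 48, 34]
298 [20, 55, 44, 43, 45, 45, 45, 45, 45, 54, 53, 51, 49, 49, 49, 49, 50, 49, 52, 46, 45, 46, 46, 46, 44, 46, 48, 46]
302 [32, 50, 50, 45, 45, 46, 43, 45, 45, 47, 51, 49, 50, 49, 49, 49, 50, 48, 53, 45, 44, 46, 46, 46, 44, 44, 49, 23]
306 [0, 43, 47, 45, 45, 44, 44, 44, 45, 48, 54, 52, 49, 49, 49, 50, 49, 53, 48, 44, 44, 44, 44, 45, 44, 46, 48, 70]
310 [64, 23, 48, 44, 46, 45, 45, 43, 45, 45, 49, 50, 49, 52, 52, 51, 47, 47, 44, 45, 45, 45, 45, 45, 44, 44, 50, 59]
314 [64, 64, 48, 45, 45, 44, 44, 44, 46, 45, 45, 46, 47, 47, 46, 47, 48, 46, 44, 45, 47, 44, 46, 44, 44, 47, 39, 51]
```

Call:
send_rows(
  plan=[
    [[-1.5,0,0,0,0,0],[-1.5,0,0,0,0,0],[-1.5,0,0,0,0,0],[-1.5,0,0,0,0,0]],
  ],
)

```text
clock: 6.65
tool_pos: [0.4538, 0.0035, 0.0654]
orientation: [-180.0, -0.1, -179.7]
force: [-0.2, -0.1, -0.4]
opening: 0.0442
gripper_force: 30.0
```

```bash
python3 - <<'E'
from fit import *
snap('wrist','w9'); o=ctrl.get_obs(); print(o['tool_pos'].round(4),o['orientation'].round(2))
print('pred top',pix('w9',(.44,.0048,.043)),'base',pix('w9',(.44,.0048,.01)))
hs=cv2.cvtColor(cv2.imread('pics/w9.png'),cv2.COLOR_BGR2HSV)
m=((hs[...,1]>120)&(hs[...,0]>8)&(hs[...,0]<32)); m[275:]=0; m[:,500:]=0
n,l,st,ce=cv2.connectedComponentsWithStats(m.astype(np.uint8)); k=1+st[1:,4].argmax(); x,y,w,h,_=st[k]; print(st[k])
for v in range(y-2,y+h+2): print(v,' '.join('%3d'%q if mm else '  .' for q,mm in zip(hs[v,x-1:x+w+1,2],m[v,x-1:x+w+1])))
for c in (225,): print(fit('w9',(x-8,x+w+8,y+12,y+h+10),(440,4.8,(-20,4,25)),.025))
E
```

```text
[0.4537 0.0036 0.0655] [-1.7998e+02 -7.0000e-02 -1.7970e+02]
pred top [321.43136651 230.60094178] base [321.2165307  217.85605886]
[312 208  20  28 472]
206   .   .   .   .   .   .   .   .   .   .   .   .   .   .   .   .   .   .   .   .   .   .
207   .   .   .   .   .   .   .   .   .   .   .   .   .   .   .   .   .   .   .   .   .   .
208   .   .   .   .   .   .   .   .   . 195 196 193 190   .   .   .   .   .   .   .   .   .
209   .   .   .   .   .   . 194 198 201 205 205 203 201 200 200 197   .   .   .   .   .   .
210   .   .   .   . 195 202 204 202 201 200 200 199 198 200 203 205 203   .   .   .   .   .
211   .   .   .   . 204 205 201 193 188 186 185 184 183 184 189 198 206 205 192   .   .   .
212   .   .   . 202 203 194 184 178 176 177 177 176 174 171 172 183 200 208 203 190   .   .
213   .   . 200 202 191 177 170 171 175 175 176 176 173 169 165 172 190 202 205 202   .   .
214   .   . 201 193 174 164 167 171 175 176 177 176 174 171 165 169 183 189 193 203 200   .
215   . 202 198 178 160 162 167 172 176 176 177 176 175 171 167 169 178 177 176 197 203   .
216   . 202 191 166 155 161
[... 1384 characters left out ...]
 199 201 202 203 205 207 208 209 208 208 209 210 199 160   .
232   .   .   . 162 181 187 190 192 193 196 198 200 203 205 207 208 209 210 210 195 152   .
233   .   .   . 152 171 180 182 183 184 185 187 188 189 191 193 196 198 199 198 180   .   .
234   .   .   .   . 161 165 164 164 163 161 158 155 153 151 152 153 154 156 153   .   .   .
235   .   .   .   .   .   . 127 126   .   .   .   .   .   .   .   .   .   .   .   .   .   .
236   .   .   .   .   .   .   .   .   .   .   .   .   .   .   .   .   .   .   .   .   .   .
237   .   .   .   .   .   .   .   .   .   .   .   .   .   .   .   .   .   .   .   .   .   .
(array([4.3969e+02, 5.0900e+00, 1.8000e-01]), np.float64(24.890625), np.float64(276.0))
```

Call:
send_rows(
  plan=[
    [[1.3,0.1,0,0,0,0],[1.3,0.1,2,0,0,0],[1.3,0.1,4,0,0,0],[1.3,0.1,4.8,0,0,0],[1.3,0.1,4.8,0,0,0],[1.3,0.1,4.8,0,0,0]],
  ],
)

```text
clock: 7.2
tool_pos: [0.4412, 0.0051, 0.018]
orientation: [-180.0, -0.1, -179.6]
force: [0.3, 0.7, 0.2]
opening: 0.0442
gripper_force: 30.0
```

```bash
python3 - <<'E'
from h import *
snap('wrist','w10'); snap('side','s7'); o=ctrl.get_obs(); print(o['tool_pos'].round(4),o['orientation'].round(2),o['force'])
hs=cv2.cvtColor(cv2.imread('pics/w10.png'),cv2.COLOR_BGR2HSV)
print('pred spindle',pix('w10',(.4398,.0048,.043)),'ring top',pix('w10',o['tool_pos']+[-.0009,0,.046]))
for v in range(280,322,3): print(v,hs[v,290:350:3,1].tolist())
E
```

```text
[0.442  0.0056 0.0187] [ 1.7999e+02  5.0000e-02 -1.7960e+02] [ 0.43793513  0.12774828 -0.28885566]
pred spindle [318.47097385 280.39591165] ring top [320.05615213 302.58565405]
280 [41, 41, 41, 42, 43, 41, 41, 41, 41, 41, 43, 41, 40, 40, 40, 42, 42, 42, 42, 43]
283 [41, 41, 41, 41, 40, 42, 41, 44, 54, 83, 83, 77, 51, 41, 41, 41, 40, 41, 42, 42]
286 [41, 42, 43, 41, 40, 43, 46, 98, 93, 79, 68, 58, 53, 45, 44, 42, 41, 41, 42, 42]
289 [43, 41, 41, 43, 43, 45, 39, 41, 41, 42, 46, 44, 41, 41, 44, 46, 42, 40, 42, 41]
292 [42, 42, 41, 42, 46, 40, 42, 44, 42, 40, 42, 42, 42, 38, 40, 43, 42, 42, 42, 42]
295 [41, 42, 42, 43, 45, 44, 44, 41, 41, 44, 41, 42, 42, 42, 42, 39, 47, 42, 40, 42]
298 [42, 41, 41, 45, 45, 41, 44, 42, 44, 42, 44, 42, 42, 41, 39, 44, 49, 43, 43, 41]
301 [42, 42, 42, 44, 44, 41, 39, 43, 41, 43, 42, 44, 44, 44, 44, 44, 46, 43, 42, 42]
304 [44, 43, 43, 42, 46, 43, 43, 41, 41, 41, 43, 43, 43, 41, 43, 45, 45, 41, 42, 42]
307 [41, 41, 43, 41, 43, 46, 45, 44, 43, 45, 43, 43, 43, 45, 46, 46, 44, 42, 42, 42]
310 [42, 41, 41, 41, 44, 46, 46, 47, 45, 44, 45, 46, 45, 45, 44, 45, 41, 42, 42, 41]
313 [42, 43, 43, 41, 42, 45, 47, 46, 45, 46, 46, 44, 43, 47, 45, 41, 40, 42, 43, 41]
316 [42, 42, 43, 43, 43, 40, 42, 43, 43, 43, 42, 45, 46, 44, 39, 42, 41, 43, 43, 43]
319 [46, 48, 45, 47, 46, 46, 42, 42, 44, 42, 45, 45, 43, 45, 44, 43, 46, 46, 44, 44]
```

Call:
send_rows(
  plan=[
    [[0.1,0,0.5,0,0,0],[0.1,0,0.8,0,0,0],[0.1,0,0.8,0,0,0],[0.1,0,0.8,0,0,0],[0.1,0,0.8,0,0,0]],
  ],
)

```text
clock: 7.72
tool_pos: [0.4404, 0.0055, 0.01]
orientation: [-180.0, 0.0, -179.6]
force: [0.1, -0.0, -0.8]
opening: 0.044
gripper_force: 30.0
```

```bash
python3 - <<'E'
from h import *
P=[]
for i in range(3):
    s=snap('wrist','w11'); P.append(ctrl.get_obs()['tool_pos'])
print(np.round(P,4)); hs=cv2.cvtColor(cv2.imread('pics/w11.png'),cv2.COLOR_BGR2HSV)
print('pred spindle',pix('w11',(.4398,.0048,.043)),'ring top',pix('w11',P[-1]+[-.0009,0,.046]))
for v in range(280,320,2): print(v,hs[v,292:346:3,1].tolist())
E
```

```text
[[0.4405 0.0055 0.0101]
 [0.4405 0.0056 0.0101]
 [0.4405 0.0055 0.0101]]
pred spindle [317.39770753 288.31355054] ring top [318.90913748 300.18351356]
280 [41, 41, 43, 43, 42, 41, 41, 41, 42, 43, 41, 40, 40, 41, 42, 42, 42, 44]
282 [43, 41, 42, 40, 40, 42, 42, 42, 48, 48, 47, 44, 41, 41, 42, 42, 42, 44]
284 [43, 43, 42, 42, 42, 41, 46, 78, 136, 147, 133, 107, 50, 42, 42, 43, 41, 43]
286 [42, 41, 42, 42, 44, 49, 139, 174, 180, 174, 175, 181, 145, 50, 41, 41, 43, 43]
288 [43, 42, 43, 42, 45, 108, 177, 179, 175, 173, 177, 175, 180, 55, 45, 42, 43, 42]
290 [41, 40, 41, 41, 42, 153, 175, 173, 176, 174, 177, 176, 176, 48, 42, 43, 42, 40]
292 [41, 43, 42, 43, 43, 100, 175, 172, 171, 165, 161, 144, 114, 40, 41, 46, 42, 42]
294 [42, 42, 41, 45, 42, 53, 78, 62, 69, 61, 57, 44, 39, 42, 42, 45, 41, 42]
296 [42, 42, 43, 46, 42, 42, 42, 39, 42, 42, 39, 42, 42, 42, 42, 42, 44, 42]
298 [43, 41, 42, 50, 43, 43, 43, 43, 43, 43, 43, 46, 42, 43, 45, 44, 44, 42]
300 [42, 43, 43, 48, 40, 42, 39, 43, 43, 43, 43, 43, 45, 43, 45, 46, 45, 43]
302 [41, 41, 42, 47, 42, 39, 39, 39, 42, 42, 42, 42, 42, 42, 42, 47, 43, 43]
304 [43, 43, 43, 49, 45, 43, 43, 45, 42, 42, 42, 42, 45, 42, 46, 48, 42, 42]
306 [42, 42, 41, 46, 45, 45, 39, 43, 42, 44, 42, 45, 43, 46, 44, 46, 41, 42]
308 [43, 43, 42, 45, 46, 46, 45, 45, 41, 42, 43, 42, 47, 46, 47, 45, 42, 42]
310 [41, 42, 41, 43, 45, 47, 48, 47, 47, 45, 45, 45, 46, 43, 47, 43, 41, 43]
312 [43, 43, 43, 42, 44, 48, 45, 46, 45, 45, 43, 45, 45, 44, 44, 40, 43, 43]
314 [42, 43, 43, 43, 41, 45, 44, 46, 44, 46, 43, 45, 44, 45, 41, 41, 43, 43]
316 [42, 41, 42, 42, 41, 43, 43, 45, 45, 43, 43, 45, 44, 40, 41, 41, 41, 41]
318 [44, 44, 43, 45, 45, 46, 43, 45, 45, 45, 47, 46, 42, 44, 44, 45, 44, 42]
```

Call:
send_rows(
  plan=[
    [[0.03,-0.06,0.5,0,0,0],[0.03,-0.06,1,0,0,0],[0.03,-0.06,1.5,0,0,0],[0.03,-0.06,2,0,0,0],[0.03,-0.06,2.5,0,0,0],[0.03,-0.06,3,0,0,0],[0.03,-0.06,3.3,0,0,0],[0.03,-0.06,3.3,0,0,0]],
  ],
)

```text
clock: 8.53
tool_pos: [0.4395, 0.0047, -0.0239]
orientation: [-180.0, -0.1, -179.6]
force: [0.3, -0.6, -1.1]
opening: 0.0442
gripper_force: 30.0
```

Call:
send_rows(
  plan=[
    [[0,0,0.2,0,0,0],[0,0,0.2,0,0,0],[0,0,0.2,0,0,0]],
  ],
)

```text
clock: 8.78
tool_pos: [0.4401, 0.0049, -0.025]
orientation: [180.0, 0.0, -179.6]
force: [0.2, 0.9, 0.8]
opening: 0.0444
gripper_force: 30.0
```

Call:
send_rows(
  plan=[
    [[0,0,0,0,0,0],[0,0,0,0,0,0],[0,0,0,0,0,0],[0,0,0,0,0,0]],
  ],
  fingers=0.66,
)

```text
clock: 9.12
tool_pos: [0.4402, 0.005, -0.0249]
orientation: [180.0, 0.0, -179.6]
force: [-0.4, 0.2, -0.1]
opening: 0.0569
gripper_force: 0.0
```

Call:
send_rows(
  plan=[
    [[0,0,-1,0,0,0],[0,0,-4,0,0,0],[0,0,-8,0,0,0],[0,0,-10,0,0,0],[-1,-3,-10,0,0,0],[-1,-3,-10,0,0,0],[-1,-3,-10,0,0,0]],
  ],
)

```text
clock: 9.7
tool_pos: [0.4505, -0.0257, 0.0753]
orientation: [180.0, 0.1, -179.7]
force: [0.2, 0.4, -0.1]
opening: 0.0575
gripper_force: 0.0
```

```bash
python3 - <<'E'
from h import *
s=snap('wrist','w12'); snap('scene','sc2'); o=ctrl.get_obs(); print(o['tool_pos'].round(4),o['orientation'].round(1),o['opening'],o['clock'])
print('pred ring top c',pix('w12',(.4398,.0048,.02)),'spindle top',pix('w12',(.4398,.0048,.043)))
im=cv2.imread('pics/w12.png'); hs=cv2.cvtColor(im,cv2.COLOR_BGR2HSV)
a=np.array([pix('w12',(.4398+.023*np.cos(t),.0048+.023*np.sin(t),.02)) for t in np.arange(0,6.28,.1)]).astype(np.float32); print(cv2.boundingRect(a))
u,v,w,h=cv2.boundingRect(a)
g=hs[...,2]
for r in range(v-8,v+h+8,3): print(r,g[r,u-10:u+w+12:3].tolist())
E
```

```text
[ 0.4498 -0.0252  0.0747] [-180.    -0.  -179.7] 0.05786838124935593 9.8
pred ring top c [363.15961254 222.34609083] spindle top [367.21564048 231.33591449]
(330, 189, 67, 65)
181 [177, 177, 177, 178, 178, 178, 178, 179, 179, 179, 180, 180, 180, 181, 181, 181, 182, 181, 181, 181, 182, 181, 180, 180, 180, 180, 179, 179, 179, 179]
184 [179, 179, 179, 179, 178, 178, 179, 178, 176, 177, 177, 177, 176, 176, 176, 176, 175, 176, 177, 177, 177, 177, 177, 177, 179, 178, 179, 179, 180, 180]
187 [183, 183, 183, 183, 182, 181, 180, 180, 179, 180, 179, 180, 179, 175, 175, 175, 177, 178, 179, 178, 178, 177, 178, 177, 176, 177, 176, 175, 175, 175]
190 [178, 178, 177, 178, 178, 178, 179, 179, 179, 180, 174, 158, 147, 162, 169, 163, 158, 154, 157, 174, 179, 179, 178, 178, 178, 177, 177, 178, 178, 177]
193 [182, 181, 181, 180, 179, 179, 178, 178, 175, 143, 158, 182, 188, 178, 174, 175, 176, 178, 180, 164, 151, 173, 178, 177, 178, 178, 178, 178, 177, 178]
196 [184, 184, 184, 184, 184, 184, 184, 175, 138, 179, 179, 174, 172, 172, 171, 171, 170, 169, 169, 171, 174, 166, 171, 176, 175, 174, 175, 175, 175,
[... 2526 characters left out ...]
, 167, 167, 120, 90, 88, 87, 88, 119, 162, 139, 102, 127, 179, 179, 179, 178, 179, 178, 178]
250 [181, 181, 181, 181, 181, 181, 181, 149, 126, 95, 128, 150, 161, 163, 161, 156, 149, 134, 105, 104, 93, 129, 181, 179, 179, 179, 179, 178, 178, 178]
253 [184, 183, 183, 183, 183, 183, 182, 183, 174, 125, 111, 95, 98, 106, 116, 106, 99, 95, 94, 133, 129, 180, 179, 179, 180, 180, 180, 180, 180, 181]
256 [181, 182, 182, 182, 182, 182, 182, 182, 183, 183, 148, 98, 98, 96, 96, 95, 125, 163, 150, 176, 181, 181, 182, 181, 181, 180, 181, 180, 180, 179]
259 [179, 179, 179, 178, 178, 179, 179, 178, 178, 178, 178, 179, 178, 173, 169, 166, 165, 179, 179, 179, 179, 179, 178, 179, 179, 180, 180, 180, 181, 180]
```

Call:
send_rows(
  plan=[
    [[-20.3,-17.3,-1.5,0,0,-56],[-20.3,-17.3,-1.5,0,0,-56],[-20.3,-17.3,-1.5,0,0,-56],[-20.3,-17.3,-1.5,0,0,-56],[-20.3,-17.3,-1.5,0,0,-56],[-20.3,-17.3,-1.5,0,0,-56],[-20.3,-17.3,-1.5,0,0,-56],[-20.3,-17.3,-1.5,0,0,-56]],
  ],
)

```text
clock: 10.47
tool_pos: [0.6575, -0.1994, 0.088]
orientation: [180.0, -0.1, -123.8]
force: [0.5, 0.5, -0.0]
opening: 0.058
gripper_force: 0.0
```

Call:
send_rows(
  plan=[
    [[0,0,0,0,0,-6],[0,0,0,0,0,-6],[0,0,0,0,0,-6],[0,0,0,0,0,-6]],
  ],
)

```text
clock: 10.8
tool_pos: [0.6542, -0.1959, 0.0896]
orientation: [180.0, -0.0, -118.3]
force: [0.7, -0.0, -0.5]
opening: 0.0577
gripper_force: 0.0
```

```bash
python3 - <<'E'
from h import *
s=snap('wrist','w13'); o=ctrl.get_obs(); print(o['tool_pos'].round(4),o['orientation'].round(1),o['opening'],o['clock'])
print('blue',world('scene0',(356,288),.02).round(3),'orange',world('scene0',(290,358),.02).round(3))
print('pred knob top',pix('w13',(.639,-.2245,.039)),'nose',pix('w13',(.639+.027*.462,-.2245+.027*.887,.039)))
im=cv2.imread('pics/w13.png'); hs=cv2.cvtColor(im,cv2.COLOR_BGR2HSV)
m=(hs[...,2]<75).astype(np.uint8); m[278:]=0
n,l,st,ce=cv2.connectedComponentsWithStats(m); print([(a.tolist(),c.round(1).tolist()) for a,c in zip(st[1:],ce[1:]) if a[4]>60])
cv2.imwrite('pics/v10.png',cv2.resize(im[100:340,140:500],None,fx=2,fy=2,interpolation=cv2.INTER_CUBIC))
E
```

```text
[ 0.6543 -0.1959  0.0899] [ 180.    -0.  -118.2] 0.05777788783219807 10.85
blue [ 0.638 -0.133  0.02 ] orange [ 0.605 -0.314  0.02 ]
pred knob top [319.33839123 192.35521355] nose [319.81599919 231.34645457]
[([273, 33, 71, 24, 200], [305.0, 48.1]), ([293, 160, 56, 71, 2502], [320.6, 189.5]), ([593, 259, 47, 19, 80], [616.1, 268.4]), ([351, 265, 19, 13, 113], [360.8, 272.7])]
```

```bash
python3 - <<'E'
from h import *
im=cv2.imread('pics/w13.png'); g=im.max(2)
for v in range(156,238,3): print(v,' '.join('%3d'%x for x in g[v,288:354:2]))
for v in range(205,233,2):
    r=g[v,305:338].astype(int); d=np.where(r<75)[0]; print(v,305+d.min() if len(d) else None,305+d.max() if len(d) else None,'line',[305+i for i in range(d.min(),d.max()) if r[i]>110] if len(d) else '')
E
```

```text
156 197 197 197 197 199 198 198 198 198 198 198 199 199 198 199 199 199 199 199 198 199 199 199 199 199 199 199 199 199 199 199 199 199
159 197 196 197 197 198 198 198 198 198 198 199 200 196 191 190 172 151 142 165 185 192 200 200 199 198 199 199 199 199 199 199 199 198
162 197 197 197 197 197 197 197 198 199 198 182 109  45  25  15  12  12  11  14  15  34  58  87 169 198 200 199 199 199 198 199 199 199
165 197 197 197 197 197 197 198 197 162  99  22  13  12  24  27  26  28  25  27  26  26  28  25  28  82 161 199 200 199 199 199 196 192
168 197 197 197 197 198 200 183  92  19  13  10  15  14  28  28  30  29  28  29  32  29  29  24  27  25  22  84 184 200 196 193 189 185
171 197 198 198 191 164 119  42   8   8  14  15  17  15  26  30  29  30  29  31  32  31  28  28  27  27  28  23  67 179 194 191 190 192
174 197 192 135 110  98  34   8  11  16  15  15  14  15  25  28  30  29  30  30  30  31  29  27  26  29  26  27  23  84 177 191 193 195
177 195 162 122 102  38  10  15  16  14  14  17  14  15  24  29  28  29  30  29  28  28  28  26  29  27  28  27  25  22  92 186 196 198
180 110 106 
[... 2490 characters left out ...]
8 198 198 173 143 158 197 199 198 198 199 199 199 199 199 199 199 199 199 198 199
237 107 110 110 107 111 139 177 194 198 198 197 198 198 197 198 198 198 198 199 198 198 198 199 199 199 199 199 199 199 199 199 199 199
205 305 337 line [320, 321, 322]
207 305 337 line [320, 321, 322]
209 305 337 line [320, 321, 322]
211 305 336 line [320, 321, 322]
213 308 333 line [320, 321, 322]
215 311 329 line [320, 321, 322]
217 312 329 line [319, 320, 321, 322]
219 312 329 line [319, 320, 321, 322]
221 313 328 line [319, 320, 321, 322]
223 315 327 line [319, 320, 321, 322]
225 316 326 line [319, 320, 321, 322]
227 316 325 line [319, 320, 321, 322]
229 317 324 line [319, 320, 321, 322]
231 None None line
```

```bash
python3 - <<'E'
from h import *
a,b=world('w13',(321.2,204),.039),world('w13',(320.6,233),.039); d=(b-a)[:2]; L=np.linalg.norm(d); th=np.degrees(np.arctan2(d[1],d[0])); n=d/L
print('line',L,th,'axis',b[:2]-.027*n)
# skirt: left edge u 294 / right 348 at v 188, z~.019 ; top v 160
l,r,t=[world('w13',p,.019)[:2] for p in((294,188),(348,188),(321,160.5))]; print('skirt',np.linalg.norm(r-l),(l+r)/2,t,t+.021*n)
o=ctrl.get_obs(); p=o['tool_pos'][:2]; y=np.radians(o['orientation'][2]); X=np.array([np.cos(y),np.sin(y)]);Y=np.array([np.sin(y),-np.cos(y)])
c=b[:2]-.027*n; print('yaw',o['orientation'][2],'need tool shift cm',100*(c-p)@X,100*(c-p)@Y,o['tool_pos'])
E
```

```text
line 0.020288740417856457 60.70540731638415 axis [ 0.63834594 -0.22280205]
skirt 0.038769984791810395 [ 0.63805794 -0.22364817] [ 0.62888997 -0.24079742] [ 0.63916527 -0.222483  ]
yaw -118.23002190421995 need tool shift cm 3.1212009314270386 0.13193092154474595 [ 0.65427199 -0.19592658  0.08985504]
```

Call:
send_rows(
  plan=[
    [[3.1,0.13,1,0,0,1],[3.1,0.13,4,0,0,1],[3.1,0.13,7,0,0,1],[3.1,0.13,9.5,0,0,1],[3.1,0.13,10.4,0,0,1],[3.1,0.13,10.4,0,0,1],[3.1,0.13,10.4,0,0,1]],
  ],
)

```text
clock: 11.43
tool_pos: [0.6392, -0.2232, -0.0133]
orientation: [-180.0, -0.0, -119.1]
force: [-0.3, -0.1, -0.2]
opening: 0.0577
gripper_force: 0.0
```

Call:
send_rows(
  plan=[
    [[0,0,0,0,0,0],[0,0,0,0,0,0],[0,0,0,0,0,0],[0,0,0,0,0,0],[0,0,0,0,0,0],[0,0,0,0,0,0],[0,0,0,0,0,0],[0,0,0,0,0,0]],
  ],
  fingers=0,
)

```text
clock: 12.1
tool_pos: [0.6387, -0.2234, -0.014]
orientation: [-180.0, -0.0, -119.1]
force: [-0.4, -1.0, 1.1]
opening: 0.013
gripper_force: 30.0
```

```bash
python3 - <<'E'
from h import *
s=snap('wrist','w14'); snap('side','s8'); o=ctrl.get_obs(); print(o['tool_pos'].round(4),o['orientation'].round(1),o['opening'],o['gripper_force'],o['clock'])
im=cv2.imread('pics/w14.png'); t=o['tool_pos']; y=np.radians(o['orientation'][2]); X=np.array([np.cos(y),np.sin(y),0])
print('pred axis top',pix('w14',np.r_[t[:2],.039]),'nose',pix('w14',np.r_[t[:2],.039]-.027*X),'tail',pix('w14',np.r_[t[:2],.039]+.021*X), 'skirt far',pix('w14',np.r_[t[:2],.019]+.021*X))
g=im.max(2)
for v in range(250,345,4): print(v,' '.join('%3d'%x for x in g[v,290:350:3]))
E
```

```text
[ 0.6387 -0.2233 -0.014 ] [ 180.    -0.  -119.1] 0.012873720047048884 29.999153316020966 12.2
pred axis top [320.02435838 309.58526148] nose [319.93483072 364.34056629] tail [320.10006623 263.28217862] skirt far [319.96665318 247.96707511]
250 210 146  24   9  18  18  22  22  23  29  27  26  27  28  26  24  20  21  52 173
254  76   6  12  12  15  21  12  19  18  18  18  17  21  19  20  31  31  26  23  16
258  13  20  15  11  10  13  19  17  18  20  17  18  20  17  17  30  30  30  31  28
262  20  14  14  13  14  13  16  16  19  18  18  15  17  21  19  28  29  32  29  31
266  16  14  14  16  15  15  26  28  27  28  26  29  25  29  24  27  28  28  30  31
270  15  14  16  16  15  19  27  28  28  29  29  27  29  30  31  25  30  30  29  31
274  14  13  15  14  14  17  27  28  27  27  31  27  29  28  28  28  28  29  31  27
278 116 117  88  14  17  17  27  28  28  29  29  29  29  29  29  24  27  29 117 117
282 137 137 128  15  17  15  29  26  29  28  29  31  30  30  30  25  26  29 133 137
286 102 132 110  26  19  17  17  24  23  20  30  28  29  30  29  25  26  23 120 137
290  86  85  42  15 
[... 455 characters left out ...]
  14  14  12  14  16  16  73
314  86  22  14  14  11  12  16  12  16  16  17  15  12  11  13  12  15  15  14  51
318  69  31  31  31  30  30  31  29  31  30  31  29  29  30  21  23  24  23  22  34
322  65  65  64  63  65  65  64  65  64  64  64  65  64  66  64  61  45  36  38  37
326  86  85  86  85  86  86  87  86  87  85  86  85  87  86  86  86  85  84  47  43
330 103 103 103 103 102 103 103 103 103 103 103 103 103 103 103 102 103 103 105  69
334 112 112 112 112 112 112 112 112 113 112 113 113 113 113 112 113 114 115 114 114
338 116 116 116 116 117 117 117 117 116 116 117 116 118 118 117 118 118 118 119 118
342 100 100 100 101 100 101 101 100 100  99 100 100  99 101 100 100 100 100  99  78
```

Call:
send_rows(
  plan=[
    [[0,0,-3,0,0,0],[0,0,-7,0,0,7],[-1,3,-8,0,0,14],[-5,14,-8,0,0,50],[-10.2,28.5,-8,0,0,50],[-10.2,28.5,-8,0,0,50],[-10.2,28.5,-8,0,0,50],[-10.2,28.5,-8,0,0,50]],
  ],
)

```text
clock: 12.87
tool_pos: [0.4853, -0.0486, 0.066]
orientation: [180.0, 0.0, -167.6]
force: [0.5, 1.6, 0.3]
opening: 0.0127
gripper_force: 30.0
```

```bash
python3 - <<'E'
from h import *
o=ctrl.get_obs(); print(o['tool_pos'].round(4),o['orientation'].round(1),o['opening'],o['gripper_force'],o['clock'],o['joint_pos'].round(0))
E
```

```text
[ 0.4853 -0.0486  0.066 ] [ 180.     0.  -167.6] 0.012711541211821076 29.992217123508453 12.8667 [ 17.  10. -32.  -0. -48. -95.]
```

Call:
send_rows(
  plan=[
    [[0,0,0,0,0,0],[0,0,0,0,0,0],[0,0,0,0,0,0]],
  ],
)

```text
clock: 13.12
tool_pos: [0.4876, -0.0493, 0.0665]
orientation: [-180.0, 0.1, -167.1]
force: [0.9, 0.3, -0.6]
opening: 0.0127
gripper_force: 30.0
```

```bash
cat > go.py <<'E'
from h import *
def shift(tx,ty,yaw):
    o=ctrl.get_obs(); p=o['tool_pos']; w=o['orientation'][2]; y=np.radians(w); X=np.array([np.cos(y),np.sin(y)]);Y=np.array([np.sin(y),-np.cos(y)])
    d=np.array([tx,ty])-p[:2]; print(p.round(4),o['orientation'].round(2),'clock',o['clock'],'shift cm',(100*d@X).round(2),(100*d@Y).round(2),'rotz',round((w-yaw+180)%360-180,1),'F',o['force'].round(1),o['opening'].round(4))
E
python3 -c "
from go import *
shift(.4393,.0048,-178)"
```

```text
Traceback (most recent call last):
  File "go.py", line 4, in shift
    d=np.array([tx,ty])-p[:2]; print(p.round(4),o['orientation'].round(2),'clock',o['clock'],'shift cm',(100*d@X).round(2),(100*d@Y).round(2),'rotz',round((w-yaw+180)%360-180,1),'F',o['force'].round(1),o['opening'].round(4))
                                                                                                                                                                                                          ^^^^^^^^^^^^^^^^^^
AttributeError: 'float' object has no attribute 'round'
```

Call:
send_rows(
  plan=[
    [[3.5,6.35,0,0,0,10.9],[3.5,6.35,0,0,0,10.9],[3.5,6.35,0,0,0,10.9],[3.5,6.35,0,0,0,10.9],[3.5,6.35,0,0,0,10.9],[3.5,6.35,0,0,0,10.9]],
  ],
)

```text
clock: 13.62
tool_pos: [0.4398, 0.004, 0.066]
orientation: [-180.0, 0.0, -178.2]
force: [0.5, -0.2, -0.4]
opening: 0.0129
gripper_force: 30.0
```

```bash
sed -i "s/o\['opening'\].round(4)/o['opening']/" go.py; python3 - <<'E'
from go import *
shift(.4393,.0048,-178)
s=snap('wrist','w15'); snap('side','s9'); snap('scene','sc3'); o=ctrl.get_obs(); t=o['tool_pos']
print('pred spindle top',pix('w15',(.4398,.0048,.043)),'skirt bottom far',pix('w15',t+[-.0205,0,.014]))
hs=cv2.cvtColor(cv2.imread('pics/w15.png'),cv2.COLOR_BGR2HSV)
m=((hs[...,1]>110)&(hs[...,0]>8)&(hs[...,0]<32)); m[276:]=0; m[:,420:]=0
n,l,st,ce=cv2.connectedComponentsWithStats(m.astype(np.uint8)); print(st[1:][st[1:,4]>10].tolist())
a=cv2.imread('pics/s9.png'); u,v=pix('s9',(.44,.005,.06)).astype(int); print(u,v)
c=cv2.resize(a[v-45:v+35,u-50:u+60],None,fx=5,fy=5,interpolation=cv2.INTER_CUBIC)
u,v=pix('sc3',(.44,.005,.06)).astype(int)
cv2.imwrite('pics/v10.png',c)
# spindle axis in side frame: base s1 (no ring)
E
```

```text
[0.4398 0.004  0.066 ] [-1.7999e+02  1.0000e-02 -1.7818e+02] clock 13.6167 shift cm 0.05 0.08 rotz -0.2 F [ 0.5 -0.2 -0.4] 0.012896469404923153
pred spindle top [320.35719797 251.75237021] skirt bottom far [320.07376437 236.03905139]
[[311, 230, 21, 14, 232]]
261 237
```

Call:
send_rows(
  plan=[
    [[0.04,0.08,1,0,0,0],[0.04,0.08,2,0,0,0],[0.04,0.08,3,0,0,0],[0.04,0.08,3,0,0,0],[0.04,0.08,3,0,0,0],[0.04,0.08,3,0,0,0]],
  ],
)

```text
clock: 14.27
tool_pos: [0.4388, 0.0052, 0.0364]
orientation: [-180.0, 0.0, -178.2]
force: [-0.2, -0.0, -0.1]
opening: 0.0127
gripper_force: 30.0
```

```bash
python3 - <<'E'
from go import *
shift(.4394,.0048,-178)
snap('wrist','w16'); snap('side','s9'); shift(.4394,.0048,-178)
a=cv2.imread('pics/s9.png'); u,v=pix('s9',(.44,.005,.04)).astype(int); b=cv2.imread('pics/s1.png')
c=cv2.resize(np.hstack([a[v-35:v+25,u-35:u+45],b[v-35:v+25,u-35:u+45]]),None,fx=5,fy=5,interpolation=cv2.INTER_CUBIC)
cv2.imwrite('pics/v10.png',c)
E
```

```text
[0.4388 0.0052 0.0364] [-1.7999e+02  1.0000e-02 -1.7821e+02] clock 14.2667 shift cm -0.05 -0.04 rotz -0.2 F [-0.2 -0.  -0.1] 0.012662084877487531
[0.4389 0.0055 0.0366] [ 1.7998e+02  5.0000e-02 -1.7820e+02] clock 14.3667 shift cm -0.04 -0.07 rotz -0.2 F [-0.1 -1.1 -0.5] 0.01289033927377229
```

View pics/v10.png

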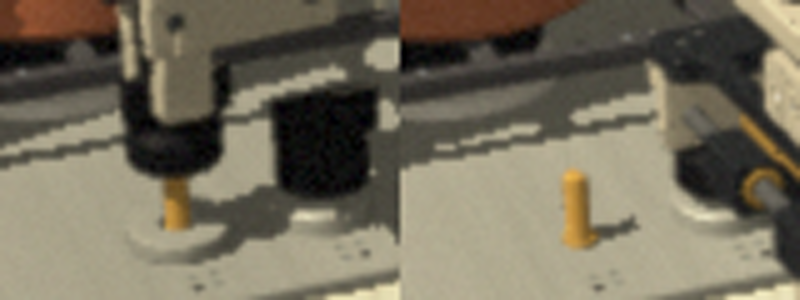

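The knob sits squarely over the spindle (skirt centre at crop u≈174, spindle at ≈175), and the bezel lies flat round the spindle.

Call:
send_rows(
  plan=[
    [[-0.04,-0.05,0.3,0,0,0],[-0.04,-0.05,0.6,0,0,0],[-0.04,-0.05,0.8,0,0,0],[-0.04,-0.05,0.9,0,0,0],[-0.04,-0.05,1.0,0,0,0],[-0.04,-0.05,1.1,0,0,0],[-0.04,-0.05,1.2,0,0,0]],
  ],
)

```text
clock: 14.95
tool_pos: [0.4388, 0.005, 0.024]
orientation: [-180.0, -0.0, -178.2]
force: [-0.9, -0.8, -0.1]
opening: 0.0125
gripper_force: 30.0
```

Call:
send_rows(
  plan=[
    [[0,0,0.1,0,0,0],[0,0,0.3,0,0,0],[0,0,0.5,0,0,0],[0,0,0.6,0,0,0],[0,0,0.6,0,0,0]],
  ],
)

```text
clock: 15.37
tool_pos: [0.4386, 0.0049, 0.0178]
orientation: [-180.0, -0.0, -178.2]
force: [-0.1, 0.7, -0.8]
opening: 0.0129
gripper_force: 30.0
```

Call:
send_rows(
  plan=[
    [[0,0,0.2,0,0,0],[0,0,0.4,0,0,0],[0,0,0.5,0,0,0],[0,0,0.5,0,0,0]],
  ],
)

```text
clock: 15.7
tool_pos: [0.439, 0.005, 0.0131]
orientation: [-180.0, 0.0, -178.2]
force: [-1.8, -0.5, 3.3]
opening: 0.0127
gripper_force: 30.0
```

Call:
send_rows(
  plan=[
    [[0,0,0.1,0,0,0],[0,0,0.2,0,0,0],[0,0,0.3,0,0,0],[0,0,0.4,0,0,0],[0,0,0.4,0,0,0]],
  ],
)

```text
clock: 16.12
tool_pos: [0.439, 0.005, 0.0092]
orientation: [180.0, 0.0, -178.2]
force: [-0.8, 0.3, 6.4]
opening: 0.0124
gripper_force: 30.0
```

Call:
send_rows(
  plan=[
    [[0,0,0.1,0,0,0],[0,0,0.2,0,0,0],[0,0,0.2,0,0,0],[0,0,0.2,0,0,0]],
  ],
)

```text
clock: 16.45
tool_pos: [0.4391, 0.005, 0.0077]
orientation: [-180.0, 0.0, -178.2]
force: [-3.1, 0.3, 13.0]
opening: 0.0128
gripper_force: 30.0
```

Call:
send_rows(
  plan=[
    [[0,0,0.05,0,0,0],[0,0,0.05,0,0,0],[0,0,0.05,0,0,0],[0,0,0.05,0,0,0]],
  ],
)

```text
clock: 16.78
tool_pos: [0.4393, 0.005, 0.0076]
orientation: [-180.0, 0.1, -178.2]
force: [-4.9, 0.2, 18.1]
opening: 0.0128
gripper_force: 30.0
```

```bash
python3 - <<'E'
from go import *
for i in range(4): s=snap('side','s10'); o=ctrl.get_obs(); print(o['tool_pos'].round(4),o['force'].round(1),o['opening'],o['clock'])
E
```

```text
[0.4393 0.005  0.0076] [-4.3  0.6 18.4] 0.012363726458305182 16.8333
[0.4393 0.005  0.0076] [-5.6  0.7 18.1] 0.012547733669189865 16.8833
[0.4393 0.005  0.0076] [-5.6  0.7 18.6] 0.012658842202724719 16.9333
[0.4393 0.005  0.0076] [-4.7  0.1 18. ] 0.012566199625262868 16.9833
```

```bash
python3 -c "
from plant import ctrl
print(ctrl.close_job())"
```

```text
the job is handed in; nothing more can be done
None
```

I handed the job in with the bezel lying flat round the spindle and the knob home on the D. The tap is pressed to its stop at about 18 N, with the gripper still holding the knob; no verdict came back.

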